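Hold the notched lid over the mozzarella pan for the spoon to be guided in

TASK

The mozzarella pan is to be covered with its serving spoon left in it, and I have to guide the spoon handle into the notch of the lid by hand as it goes down. Pick the steel lid up by its handle, carry it over the things in between without knocking any of them, and hold it level just above the pan, squared up and centred on it with the notch over the spoon handle and a finger's width (about 15 mm) between the underside of the lid and the rim. Handle it gently: the lid must not bump the pan or the spoon, nothing else may be shifted, and you finish still holding the lid there, without touching the pan and without lowering it.

Things in the scene. Friction and masses are not known exactly. Their poses are not given: they have to be found in the camera images.
- lid: Loose pressed-steel lid, 0.3 to 0.6 kg, lying right way up. Flange 206 (x) by 266 mm (y), its top 10 mm above the origin; the centre, 140 by 192 mm, is sunk 7 mm below the flange to sit in the pan's mouth. Origin: centre of the underside of the sunk part (lowest face); z up. A notch 34 mm wide in the middle of the short edge at +y runs from y = 76 mm out to the edge at y = 133 mm.
- lid_handle (a point): Middle of the grip of the lid's raised handle, 40 mm above the lid's origin, axes as the lid's. The grip: black plastic bar 14 mm wide (x), 106 mm long (y), 12 mm high (34 to 46 mm above the lid's origin), open below between two steel legs at y = +-44 mm. The lid balances about it; pinch it across its width from above.
- lid_notch (a point): Middle of the notch in the lid: on the lid's centre line, 115 mm from its origin along +y, at the underside of the flange.
- pan: White rectangular food pan with sloping walls, 201 (x) by 261 mm (y), rim top 90 mm above its origin (centre of its underside, z up); mouth inside the rim about 150 by 202 mm. Loose, about 2 kg with contents: white mozzarella balls, all below the rim, and a serving spoon that does not move in it.
- spoon_crossing (a point): Point on top of the pan's rim, middle of the short side at +y (115 mm along y and 90 mm above the pan's origin), where the spoon handle passes over. The handle, 7 mm thick here, with a black grip 15 mm wide beyond, rises outward at 30 degrees and ends 95 mm farther out, 150 mm above the worktop. With the lid squared up, lid_notch is above this point.
- shaker: Pale flour shaker, 74 mm across, 116 mm high, origin at the centre of its underside. Stands between lid and pan; leave it alone.
- punnet: Clear plastic punnet of green rocket leaves, 118 by 163 mm, 96 mm high with the leaves, origin at the centre of its underside. Stands between lid and pan; leave it alone.
- can: Food can, 101 mm across, 118 mm high, origin at the centre of its underside. Stands between lid and pan; leave it alone.

How it is judged (in metres and radians):
On the way:
1. the lid is lifted clear of the worktop by the fingers (height (world z) of lid above 0.06 m and contact force between the fingers and lid above 1 N), for 0.2 s.
At the end, for the whole second after the job is handed in: Fingers hold the lid by its handle, at rest over the pan: centred to 12 mm, notch within 18 mm of the spoon crossing, parallel within 0.1 rad, level within 0.08 rad, underside 4 to 32 mm above the rim; pan untouched; pan, shaker, punnet and can within 15 mm of where they began (horizontal distance between lid and pan below 0.012 m and horizontal distance between lid_notch and spoon_crossing below 0.018 m and angle between the y axis of lid and the y axis of pan, either way round below 0.1 rad and angle between lid's own z axis and vertical below 0.08 rad and z of lid in the frame of pan between 0.094 and 0.122 m and contact force between each of lid, the arm, the fingers and pan below 0.05 N and contact force between the fingers and lid above 1 N and distance between the grasp point and lid_handle below 0.06 m and linear speed of lid below 0.02 m/s and distance of each of pan, shaker, punnet, can from where it was at the start of the episode below 0.015 m); the arm keeps its last pose, push and grip.
It fails at once if the lid bumps the pan, its spoon or its contents (over 3 N) (contact force between lid and pan above 3 N).
It fails at once if the lid bumps one of the things in between (over 3 N) (contact force between lid and shaker above 3 N or contact force between lid and punnet above 3 N or contact force between lid and can above 3 N).
It fails at once if the pan is shifted (distance of pan from where it was at the start of the episode above 0.015 m).
It fails at once if something standing in between is shifted or knocked over (distance of any of shaker, punnet, can from where it was at the start of the episode above 0.015 m or angle between any of shaker, can's own z axis and vertical above 0.3 rad).
It also fails if it takes over 48 s, if anything falls off the work surface, if the arm or the gripper's body presses on something with over 40 N, if the wrist force passes 120 N, or if a joint passes its speed limit or range.

ROBOT

A 6-joint arm with a two-finger parallel gripper is mounted at the origin on a cart in front of the work surface, level with it; the furniture and walls round the work are solid. World frame = base frame: x ahead of the robot, y to its left, z up, the work surface at z = 0. Lengths are in mm, angles in rad, forces in N, time in s.
With the tool pointing down it reaches from about 350 to 975 mm from the base axis. Payload 7.1 kg.
Tool frame: the origin (TCP) lies midway between the tips of the shut fingers; the grasp point (between the pads) lies ctrl.grip_point_offset behind it (ctrl.grip_point_offset is the distance from the TCP to the grasp point, in mm); z points along the fingers, y is the line along which they close (so a half turn about z gives the same grasp; the last joint's range is limited). The gripper opens to 88 mm and grips with 3 to 60 N. Pads are 20 mm wide; open, the fingers measure 115 mm over their backs; the gripper's body (75 mm by 178 mm) begins 61 mm behind the grasp point.
Start: joints at [1.29, 0.423, 1.63, -0, 1.089, -0.019], TCP at [161.731, 603.695, 222.675] pointing down, gripper open.
Joint ranges: [-3, 3], [-0.9, 2.11], [0.09, 2.58], [-1.31, 4.45], [0.11, 2.69], [-2.54, 2.54]. Speed limits (rad/s): [2.39, 2.39, 3.01, 3.14, 3.14, 3.14].

INTERFACE

Orientations are given as a rotation vector (axis times angle).
In Python, from workcell import ctrl gives the robot as it stands.
- The arm moves only by the tool apply_moves, never from a script. Its argument "targets" is a list of rows, each an object of numbers: "tx", "ty", "tz": the shift along the world's x, y, z in m; "spin": the turn about the world's z in degrees. In form: [{"tx": .., "ty": .., "tz": .., "spin": ..}, ...]. A call has exactly 8 rows; each row is the pose to reach, as a shift and turn from the pose commanded when the call began; what a row does not reach only later rows make up. A row lasts 1/10 s, in which the tool goes at most 50 mm and 8.59 degrees, less where a joint would pass 70% of its speed; a pose out of reach is approached as far as the arm can. A call with a gripper value outside its range is refused whole. "gripper" is the closure, from -1 (fully open) to 1 (shut), set as the call begins (left out, the last holds). The fingers move at their own pace and stop on an object; the grip force is fixed at half the most. Time passes only in rows, so rows that repeat a pose let the fingers close, or fill a call up. It gives the time, the measured TCP pose, the force, the opening and the grip force at its end, in the units of the state.
- ctrl.get_obs(): the state, without advancing time (a new reading comes with each control period).
- ctrl.get_image(name): name is "scene" or "side" or "wrist"; returns the picture (420x560x3 uint8, red, green, blue); there is no depth.
- ctrl.get_calibration(name): a dict with "fov_y" (degrees; the focal length in pixels is half the picture's height over the tangent of half this angle, whatever the lens; pixels are square), "cx", "cy" (the principal point, pixels), "rvec" (rotation vector, rad) and "tvec" (3), from world to camera coordinates, as OpenCV has them. Camera axes: x right, y down, z forward; pixel columns grow to the right and rows downward; lengths in mm; the calibration is good to about 2 mm. A picture is of the moment at which its call begins: read the wrist's pose just before it. get_calibration takes no time and is no camera call; for the wrist camera it gives the pose at the moment of the call.
- ctrl.close_job(): hands the job in; it is judged then, once.
Trained networks look in the newest picture that a camera, given by its name, has taken for a name from the list of things; names that differ only in an ending like _2 or _b are one class to them, and where a whole thing is asked for, a point or a joint stands for the part that bears it (a point fixed in the world has none). Each returns a list of dicts, best first, with "score" (0 to 1); they miss things now and then, are a little off and sometimes report something else, mostly with a low value. They report only what shows in the picture. A call takes as long as a camera call.
- ctrl.outline_of(name, camera): "pixels" (420x560 bool, what is visible of it) and "box" ([left, top, right, bottom] in pixels, round what is visible of it).
- ctrl.pinpoint(name, camera): "uv" ([column, row] in pixels: a listed point, or the origin of a listed thing).
The state is a dict: "t": time; "qpos": joint angles; "qvel": joint speeds; "joint_torque": joint torques, N m; "ee_pos": TCP position; "orientation": TCP orientation; "ft_force": force on the tool from outside, world axes, zero at the start; "moment": the same for the moment, N m; "width": finger opening in mm; "grasp_force": force on a finger pad.
Only numpy, scipy, OpenCV 4.12 (cv2) and the standard library are available. Lean on these libraries where they do the work, as an engineer would, in place of code of your own. Each camera call takes 0.05 s, during which the arm holds its last target. There are 200 camera calls.

## Working session

There is one attempt and no reset: what is moved stays moved. The work goes in short steps, Python scripts to look and compute and a tool call to move; the robot and the scene stay as the last step left them, time stands still between calls to the robot, and variables do not carry over. Pictures are saved under pics/ and viewed, at most 10 in all, crops included, and the job is handed in when it is done.

Besides the shell and the picture viewer there is one more tool, called after "Request:" as a command line: name --argument value ..., lists and objects as JSON in quotes. apply_moves: Moves the arm, as the interface text tells. Its arguments: {"type":"object","properties":{"targets":{"type":"array"},"gripper":{"type":"number"}},"required":["targets"]}

```bash
mkdir -p pics
cat > h.py <<'E'
import numpy as np, cv2
from workcell import ctrl
def cal(n):
    c=ctrl.get_calibration(n); f=210/np.tan(np.radians(c["fov_y"])/2)
    K=np.array([[f,0,c["cx"]],[0,f,c["cy"]],[0,0,1]]); return K,np.array(c["rvec"],float),np.array(c["tvec"],float)
def ray(n,uv,z,C=None):
    K,r,t=C or cal(n); R=cv2.Rodrigues(r)[0]; d=R.T@np.linalg.inv(K)@[uv[0],uv[1],1]; o=-R.T@t
    return o+d*(z-o[2])/d[2]
def proj(n,P,C=None):
    K,r,t=C or cal(n); return cv2.projectPoints(np.array(P,float).reshape(-1,3),r,t,K,None)[0][:,0]
E
python3 - <<'E'
from h import *
print(ctrl.get_obs(), ctrl.grip_point_offset)
Z=dict(lid=0,lid_handle=40,lid_notch=9,pan=0,spoon_crossing=90,shaker=0,punnet=0,can=0)
ims=[]
for n in ["scene","side","wrist"]:
    C=cal(n); im=ctrl.get_image(n); cv2.imwrite(f"pics/{n}.png",im[...,::-1])
    for k,z in Z.items():
        for d in ctrl.pinpoint(k,n)[:2]:
            print(n,k,round(d["score"],2),np.round(d["uv"],1),ray(n,d["uv"],z,C).round(0))
E
```

```text
{'t': 0.0, 'qpos': array([ 1.29002318e+00,  4.23824157e-01,  1.63065629e+00,  4.58025766e-05,
        1.08862207e+00, -1.90222777e-02]), 'qvel': array([ 0.00075839,  0.00068388,  0.00029213,  0.00135808, -0.00223456,
        0.00173896]), 'joint_torque': array([ 4.23297352e-04, -5.44605911e+01, -2.73671061e+01,  6.43715914e-02,
        2.26020796e-02, -1.31044494e-04]), 'ee_pos': array([161.55821789, 603.19467629, 221.92536854]), 'orientation': array([-4.09982919e-01, -3.11445730e+00,  2.33538022e-03]), 'ft_force': array([-0.56660203,  0.42899783,  0.37208525]), 'moment': array([ 0.00771577, -0.00019901, -0.03888015]), 'grasp_force': 0.0, 'width': 87.57509281573599} 18.700000000000003
scene lid 0.78 [364.5 260.2] [ 568. -343.    0.]
scene lid_handle 0.75 [370.4 255. ] [ 567. -356.   40.]
scene lid_notch 0.57 [365.8 293.4] [ 445. -391.    9.]
scene pan 0.64 [179.5 200.2] [494. 370.   0.]
scene spoon_crossing 0.63 [149.8 203.3] [374. 387.  90.]
scene shaker 0.84 [255.6 265.5] [376. -33.   0.]
scene punnet 0.64 [273.5 231.5] [531. -16.   0.]
side lid 0.72 [303.8 283.7] [ 568. -326.    0.]
side lid_handle 0.65 [303.7 275.1] [ 562. -350.   40.]
side lid_handle 0.64 [304.7 287.9] [ 552. -417.   40.]
side lid_notch 0.78 [271.1 300.5] [ 466. -413.    9.]
side lid_notch 0.35 [222.4 176.5] [385. 660.   9.]
side pan 0.67 [252.7 197.4] [495. 390.   0.]
side spoon_crossing 0.89 [220.  173.1] [371. 449.  90.]
side shaker 0.58 [231.7 245.9] [386. -52.   0.]
side punnet 0.84 [275.9 238.2] [533. -15.   0.]
side can 0.7 [322.5 233.9] [691.  -6.   0.]
```

View pics/scene.png

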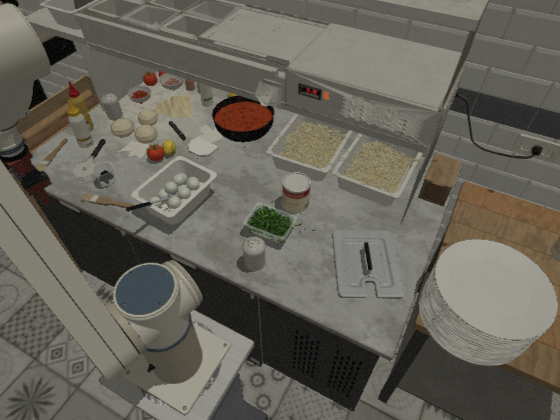

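View pics/side.png

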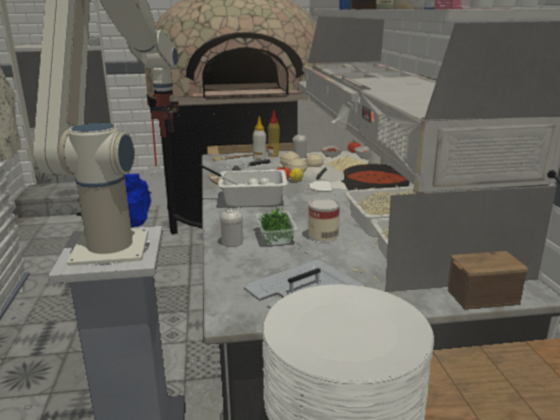

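The scene view shows the lid at about (366,265) with its notch towards the robot, the pan at (175,190) with the spoon pointing to the lower left, and the shaker (254,252), punnet (270,222) and can (296,190) between them. I'll look at the pan from above first.

Request:
apply_moves --targets '[{"tx": 0.02, "ty": -0.015, "tz": 0.02, "spin": 0}, {"tx": 0.06, "ty": -0.04, "tz": 0.05, "spin": 0}, {"tx": 0.1, "ty": -0.065, "tz": 0.08, "spin": 0}, {"tx": 0.14, "ty": -0.09, "tz": 0.1, "spin": 0}, {"tx": 0.18, "ty": -0.12, "tz": 0.12, "spin": 0}, {"tx": 0.215, "ty": -0.145, "tz": 0.13, "spin": 0}, {"tx": 0.235, "ty": -0.16, "tz": 0.13, "spin": 0}, {"tx": 0.24, "ty": -0.165, "tz": 0.13, "spin": 0}]'

```text
t: 2.15
ee_pos: [404.7, 436.8, 353.7]
orientation: [0.416, 3.112, 0.002]
ft_force: [-0.1, 0.7, 0.0]
width: 88.0
grasp_force: 0.0
```

Run:
```python
from h import *
print(ctrl.get_obs()['qpos'],ctrl.get_obs()['ee_pos'])
C=cal("wrist"); R=cv2.Rodrigues(C[1])[0]; print("cam",-R.T@C[2],R[2])
im=ctrl.get_image("wrist"); cv2.imwrite("pics/w1.png",im[...,::-1])
for k,z in dict(pan=0,spoon_crossing=90).items():
    for d in ctrl.pinpoint(k,"wrist")[:2]: print(k,d["score"],d["uv"],ray("wrist",d["uv"],z,C))
for d in ctrl.outline_of("pan","wrist")[:1]: print(d["box"])
print(ray("wrist",(0,0),90,C),ray("wrist",(560,420),90,C))
```

```text
[ 8.03961732e-01  2.57550507e-01  1.56005435e+00 -8.35333461e-04
  1.32209281e+00 -5.01134933e-01] [404.65697985 436.7558393  353.66615303]
cam [340.8039444  455.01263344 516.21318864] [ 0.23408925 -0.06238746 -0.97021133]
pan 0.68 [257.9, 234.4] [495.71893747 367.25757167   0.        ]
spoon_crossing 0.6 [236.6, 168.6] [374.74331138 381.15351328  90.        ]
spoon_crossing 0.35 [13.0, 233.4] [379.18305207  59.2179296   90.        ]
[160.9, 85.3, 331.3, 340.8]
[115.99528726 174.51239293  90.        ] [897.21303591 762.72681182  90.        ]
```

View pics/w1.png

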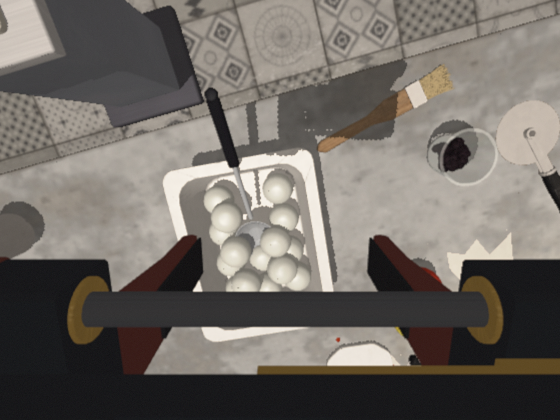

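The wrist view shows the pan rim with corners near (165,177), (308,152) and (333,330), and the spoon handle crossing the short side at (237,165). Next I'll go and look at the lid from above.

```bash
cat >> h.py <<'E'
from scipy.optimize import least_squares
def fit(n,mask,C,z,W,H,x0,cut=None):
    """fit a W x H rectangle at height z to the outer boundary of a mask; pose x,y,angle of its y axis"""
    m=mask.astype(np.uint8); m=cv2.morphologyEx(m,cv2.MORPH_OPEN,np.ones((15,15),np.uint8))
    c=max(cv2.findContours(m,cv2.RETR_EXTERNAL,cv2.CHAIN_APPROX_NONE)[0],key=len)[:,0]
    c=c[(c[:,0]>2)&(c[:,0]<557)&(c[:,1]>2)&(c[:,1]<417)]
    if cut: c=c[c[:,1]<cut]
    P=np.array([ray(n,p,z,C)[:2] for p in c])
    def res(q):
        ey=np.array([np.cos(q[2]),np.sin(q[2])]); ex=np.array([ey[1],-ey[0]])
        a=np.abs((P-q[:2])@ex)-W/2; b=np.abs((P-q[:2])@ey)-H/2
        return np.where((a>0)&(b>0),np.hypot(a,b),np.maximum(a,b))
    s=least_squares(res,x0,loss="soft_l1",f_scale=2,x_scale=[1,1,.01])
    return s.x,np.median(abs(s.fun))
E
python3 - <<'E'
from h import *
C=cal("wrist"); ctrl.get_image("wrist")
o=ctrl.outline_of("pan","wrist")[0]
for cut in (230,255): print(o["score"],fit("wrist",o["pixels"],C,90,201,261,[496,370,3.03],cut))
C=cal("side"); ctrl.get_image("side")
E
```

```text
0.66 (array([491.13038295, 369.38371032,   3.04532655]), np.float64(0.5397278277104931))
0.66 (array([491.26192339, 370.66949039,   3.05197947]), np.float64(0.8336776697168062))
```

Request:
apply_moves --targets '[{"tx": 0.0, "ty": -0.03, "tz": 0.0, "spin": 0}, {"tx": 0.0, "ty": -0.08, "tz": 0.0, "spin": 0}, {"tx": 0.01, "ty": -0.13, "tz": 0.0, "spin": 0}, {"tx": 0.02, "ty": -0.18, "tz": 0.0, "spin": 0}, {"tx": 0.03, "ty": -0.23, "tz": 0.0, "spin": 0}, {"tx": 0.04, "ty": -0.28, "tz": 0.0, "spin": 0}, {"tx": 0.05, "ty": -0.33, "tz": 0.0, "spin": 0}, {"tx": 0.05, "ty": -0.38, "tz": 0.0, "spin": 0}]'

```text
t: 3.3
ee_pos: [452.0, 62.6, 352.8]
orientation: [0.407, 3.114, 0.0]
ft_force: [0.2, -0.1, -0.3]
width: 87.6
grasp_force: 0.0
```

Request:
apply_moves --targets '[{"tx": 0.0, "ty": -0.05, "tz": 0.0, "spin": 0}, {"tx": 0.0, "ty": -0.1, "tz": 0.0, "spin": 0}, {"tx": 0.0, "ty": -0.15, "tz": 0.0, "spin": 0}, {"tx": 0.0, "ty": -0.2, "tz": 0.0, "spin": 0}, {"tx": 0.0, "ty": -0.25, "tz": 0.0, "spin": 0}, {"tx": 0.0, "ty": -0.3, "tz": 0.0, "spin": 0}, {"tx": 0.0, "ty": -0.35, "tz": 0.0, "spin": 0}, {"tx": 0.0, "ty": -0.38, "tz": 0.0, "spin": 0}]'

```text
t: 4.1
ee_pos: [451.8, -318.8, 352.5]
orientation: [0.411, 3.115, -0.001]
ft_force: [0.7, 0.7, -0.0]
width: 87.7
grasp_force: 0.0
```

Run:
```python
from h import *
print(ctrl.get_obs()['qpos'],ctrl.get_obs()['ee_pos'],ctrl.get_obs()['t'])
C=cal("wrist"); im=ctrl.get_image("wrist"); cv2.imwrite("pics/w2.png",im[...,::-1])
for k,z in dict(lid=0,lid_handle=40,lid_notch=9).items():
    for d in ctrl.pinpoint(k,"wrist")[:2]: print(k,d["score"],d["uv"],ray("wrist",d["uv"],z,C))
o=ctrl.outline_of("lid","wrist")[0]
for cut in (250,420): print(o["score"],o["box"],fit("wrist",o["pixels"],C,9,206,266,[566,-352,3.5],cut))
```

```text
[-6.35788202e-01  1.88908486e-01  1.65039146e+00 -3.92445846e-04
  1.30198559e+00 -1.94433648e+00] [ 451.78467953 -318.78079063  352.47665348] 4.1
lid 0.75 [284.0, 240.5] [ 563.59183496 -349.16478292    0.        ]
lid_handle 0.96 [285.3, 250.6] [ 566.44306134 -347.73029335   40.        ]
lid_notch 0.68 [234.1, 190.4] [ 459.68879868 -402.62572652    9.        ]
0.61 [188.6, 143.9, 369.3, 291.2] (array([ 568.83632672, -345.39864937,    3.61469799]), np.float64(3.596487982269352))
0.61 [188.6, 143.9, 369.3, 291.2] (array([ 562.07309828, -347.85264358,    3.62805688]), np.float64(2.2347578176462264))
```

View pics/w2.png

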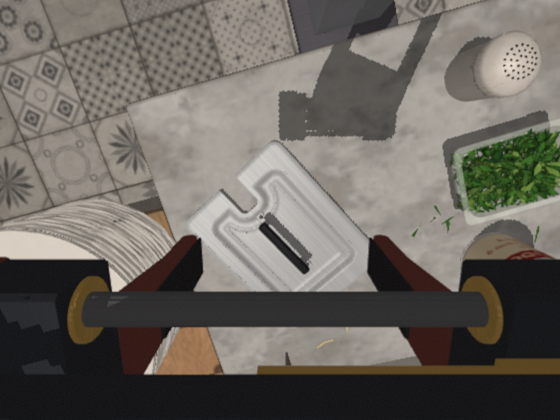

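The lid lies with its corners at (277,141), (190,218) and (370,245), the notch at (235,200) and the grip running from (262,225) to (307,271). I'll go above the handle, turning about -137° so that the last joint stays well within range.

Request:
apply_moves --targets '[{"tx": 0.01, "ty": -0.005, "tz": 0, "spin": -8}, {"tx": 0.03, "ty": -0.01, "tz": -0.01, "spin": -16.5}, {"tx": 0.045, "ty": -0.013, "tz": -0.02, "spin": -25}, {"tx": 0.06, "ty": -0.016, "tz": -0.03, "spin": -33.5}, {"tx": 0.075, "ty": -0.02, "tz": -0.04, "spin": -42}, {"tx": 0.09, "ty": -0.024, "tz": -0.05, "spin": -50.5}, {"tx": 0.105, "ty": -0.027, "tz": -0.06, "spin": -59}, {"tx": 0.113, "ty": -0.029, "tz": -0.07, "spin": -67.5}]'

```text
t: 5.15
ee_pos: [566.2, -343.3, 282.5]
orientation: [2.075, 2.359, 0.001]
ft_force: [1.2, 0.2, -0.5]
width: 87.5
grasp_force: 0.0
```

Request:
apply_moves --targets '[{"tx": 0, "ty": 0, "tz": -0.01, "spin": -8.5}, {"tx": 0, "ty": 0, "tz": -0.02, "spin": -17}, {"tx": 0, "ty": 0, "tz": -0.03, "spin": -25.5}, {"tx": 0, "ty": 0, "tz": -0.04, "spin": -34}, {"tx": 0, "ty": 0, "tz": -0.05, "spin": -42.5}, {"tx": 0, "ty": 0, "tz": -0.06, "spin": -51}, {"tx": 0, "ty": 0, "tz": -0.07, "spin": -59.5}, {"tx": 0, "ty": 0, "tz": -0.08, "spin": -68}]'

```text
t: 5.95
ee_pos: [565.3, -343.1, 202.7]
orientation: [-3.039, -0.794, -0.0]
ft_force: [0.4, 0.6, 0.6]
width: 88.0
grasp_force: 0.0
```

Request:
apply_moves --targets '[{"tx": 0, "ty": 0, "tz": -0.01, "spin": -1}, {"tx": 0, "ty": 0, "tz": -0.01, "spin": -2}, {"tx": 0, "ty": 0, "tz": -0.01, "spin": -2}, {"tx": 0, "ty": 0, "tz": -0.01, "spin": -2}, {"tx": 0, "ty": 0, "tz": -0.01, "spin": -2}, {"tx": 0, "ty": 0, "tz": -0.01, "spin": -2}, {"tx": 0, "ty": 0, "tz": -0.01, "spin": -2}, {"tx": 0, "ty": 0, "tz": -0.01, "spin": -2}]'

```text
t: 6.75
ee_pos: [564.6, -345.6, 192.8]
orientation: [3.051, 0.747, 0.0]
ft_force: [0.6, 0.4, -0.6]
width: 88.2
grasp_force: 0.0
```

Run:
```python
from h import *
ob=ctrl.get_obs(); R=cv2.Rodrigues(ob['orientation'])[0]; print(ob['qpos'],ob['ee_pos'],ob['t'],"yaw",np.degrees(np.arctan2(R[1,1],R[0,1])))
C=cal("wrist"); im=ctrl.get_image("wrist"); cv2.imwrite("pics/w3.png",im[...,::-1])
for k,z in dict(lid=0,lid_handle=40,lid_notch=9).items():
    for d in ctrl.pinpoint(k,"wrist")[:2]: print(k,d["score"],d["uv"],ray("wrist",d["uv"],z,C))
o=ctrl.outline_of("lid","wrist")[0]
print(o["score"],o["box"],fit("wrist",o["pixels"],C,9,206,266,[566,-352,3.6]))
```

```text
[-5.67207589e-01  5.08975515e-01  1.56496192e+00 -1.96404390e-05
  1.06753907e+00  5.23629585e-01] [ 564.60944016 -345.57333831  192.77523344] 6.75 yaw -62.49982368260443
lid 0.91 [286.4, 192.3] [ 561.63873834 -347.70304612    0.        ]
lid_handle 0.66 [290.1, 200.2] [ 563.04795918 -350.85501789   40.        ]
0.56 [183.5, 62.1, 391.1, 291.7] (array([ 577.23932572, -340.23698816,    3.62196098]), np.float64(1.7158017320476233))
```

View pics/w3.png

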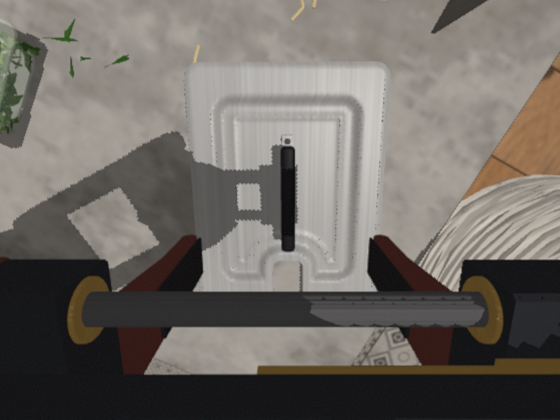

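The lid is now upright in the wrist view: far edge at row 64, side edges at columns 187 and 389, grip at (288,147–250) and notch at (288,275). I'll measure the grip precisely.

Run:
```python
from h import *
C=cal("wrist"); ctrl.get_image("wrist")
o=ctrl.outline_of("lid","wrist")[0]["pixels"]
for cut in (200,225): print(fit("wrist",o,C,9.5,206,266,[566,-350,3.62],cut))
g=cv2.imread("pics/w3.png",0)[140:258,272:302]
m=(g<45).astype(np.uint8); n,l,s,c=cv2.connectedComponentsWithStats(m); i=1+np.argmax(s[1:,4]); print(s[i],c[i])
ys,xs=np.nonzero(l==i); xs+=272; ys+=140
for z in (40,46):
    rows=[ (np.mean(xs[ys==y]),y) for y in np.unique(ys)][4:-4]
    P=np.array([ray("wrist",p,z,C)[:2] for p in rows]); d=P[-1]-P[0]
    e=[ray("wrist",(xs[ys==y].mean(),y),z,C) for y in (ys.min(),ys.max())]
    print(z,(e[0]+e[1])/2,np.linalg.norm(e[1]-e[0]),np.arctan2(d[1],d[0])%(2*np.pi))
print(C[1],proj("wrist",[[*ctrl.get_obs()['ee_pos']]],C))
```

```text
(array([ 561.25639408, -348.87389443,    3.63009333]), np.float64(0.6604932013470375))
(array([ 561.20798673, -348.78398891,    3.62920673]), np.float64(0.7633778233339825))
[   9    7   14  104 1322] [15.26853253 59.5332829 ]
40 [ 561.59340569 -348.60920471   40.        ] 104.10320997443176 3.637530890862179
46 [ 562.73861369 -347.95258202   46.        ] 102.12228907854262 3.637530890862179
[-2.50374201  1.51925857  0.18451967] [[287.33108626 254.55738965]]
```

Request:
apply_moves --targets '[{"tx": -0.003, "ty": -0.003, "tz": -0.02, "spin": 0.5}, {"tx": -0.003, "ty": -0.003, "tz": -0.045, "spin": 0.5}, {"tx": -0.003, "ty": -0.003, "tz": -0.07, "spin": 0.5}, {"tx": -0.003, "ty": -0.003, "tz": -0.095, "spin": 0.5}, {"tx": -0.003, "ty": -0.003, "tz": -0.12, "spin": 0.5}, {"tx": -0.003, "ty": -0.003, "tz": -0.145, "spin": 0.5}, {"tx": -0.003, "ty": -0.003, "tz": -0.16, "spin": 0.5}, {"tx": -0.003, "ty": -0.003, "tz": -0.169, "spin": 0.5}]'

```text
t: 7.9
ee_pos: [561.1, -348.1, 22.3]
orientation: [-3.047, -0.76, 0.002]
ft_force: [0.7, -0.5, 0.4]
width: 88.0
grasp_force: 0.0
```

Request:
apply_moves --targets '[{"tx": 0, "ty": 0, "tz": 0, "spin": 0}, {"tx": 0, "ty": 0, "tz": 0, "spin": 0}, {"tx": 0, "ty": 0, "tz": 0, "spin": 0}, {"tx": 0, "ty": 0, "tz": 0, "spin": 0}, {"tx": 0, "ty": 0, "tz": 0, "spin": 0}, {"tx": 0, "ty": 0, "tz": 0, "spin": 0}, {"tx": 0, "ty": 0, "tz": 0, "spin": 0}, {"tx": 0, "ty": 0, "tz": 0, "spin": 0}]' --gripper 1

```text
t: 8.7
ee_pos: [561.7, -348.5, 23.7]
orientation: [3.048, 0.76, 0.0]
ft_force: [-1.1, 0.5, 0.8]
width: 27.3
grasp_force: 0.0
```

Still closing, so I'll wait and then lift gently.

Request:
apply_moves --targets '[{"tx": 0, "ty": 0, "tz": 0, "spin": 0}, {"tx": 0, "ty": 0, "tz": 0, "spin": 0}, {"tx": 0, "ty": 0, "tz": 0, "spin": 0}, {"tx": 0, "ty": 0, "tz": 0, "spin": 0}, {"tx": 0, "ty": 0, "tz": 0, "spin": 0}, {"tx": 0, "ty": 0, "tz": 0, "spin": 0}, {"tx": 0, "ty": 0, "tz": 0, "spin": 0}, {"tx": 0, "ty": 0, "tz": 0, "spin": 0}]'

```text
t: 9.5
ee_pos: [561.7, -348.5, 23.6]
orientation: [3.048, 0.76, 0.0]
ft_force: [1.4, -0.4, -1.9]
width: 13.9
grasp_force: 30.0
```

Request:
apply_moves --targets '[{"tx": 0, "ty": 0, "tz": 0.005, "spin": 0}, {"tx": 0, "ty": 0, "tz": 0.015, "spin": 0}, {"tx": 0, "ty": 0, "tz": 0.03, "spin": 0}, {"tx": 0, "ty": 0, "tz": 0.05, "spin": 0}, {"tx": 0, "ty": 0, "tz": 0.07, "spin": 0}, {"tx": 0, "ty": 0, "tz": 0.085, "spin": 0}, {"tx": 0, "ty": 0, "tz": 0.095, "spin": 0}, {"tx": 0, "ty": 0, "tz": 0.1, "spin": 0}]'

```text
t: 10.3
ee_pos: [562.0, -348.6, 125.2]
orientation: [3.047, 0.76, 0.002]
ft_force: [0.6, -0.3, -3.0]
width: 13.7
grasp_force: 30.0
```

Held at 13.7 mm and 30 N. I'll raise it further and carry it across smoothly.

Request:
apply_moves --targets '[{"tx": 0, "ty": 0.0, "tz": 0.01, "spin": 0}, {"tx": 0, "ty": 0.0, "tz": 0.03, "spin": 0}, {"tx": 0, "ty": 0.0, "tz": 0.05, "spin": 0}, {"tx": 0, "ty": 0.005, "tz": 0.07, "spin": 0}, {"tx": 0, "ty": 0.015, "tz": 0.085, "spin": 0}, {"tx": 0, "ty": 0.03, "tz": 0.095, "spin": -1}, {"tx": -0.005, "ty": 0.05, "tz": 0.1, "spin": -2}, {"tx": -0.007, "ty": 0.075, "tz": 0.1, "spin": -3}]'

```text
t: 11.1
ee_pos: [554.4, -272.8, 224.4]
orientation: [3.067, 0.678, 0.001]
ft_force: [0.2, 0.3, -3.5]
width: 13.9
grasp_force: 30.0
```

Request:
apply_moves --targets '[{"tx": -0.003, "ty": 0.03, "tz": 0, "spin": -1.5}, {"tx": -0.006, "ty": 0.06, "tz": 0, "spin": -3}, {"tx": -0.009, "ty": 0.09, "tz": 0, "spin": -4.5}, {"tx": -0.012, "ty": 0.12, "tz": 0, "spin": -6}, {"tx": -0.015, "ty": 0.15, "tz": 0, "spin": -7.5}, {"tx": -0.018, "ty": 0.18, "tz": 0, "spin": -9}, {"tx": -0.021, "ty": 0.21, "tz": 0, "spin": -10.5}, {"tx": -0.024, "ty": 0.24, "tz": 0, "spin": -12}]'

```text
t: 11.9
ee_pos: [529.7, -31.8, 223.5]
orientation: [-3.121, -0.354, 0.001]
ft_force: [0.2, -0.3, -3.8]
width: 13.5
grasp_force: 30.0
```

Request:
apply_moves --targets '[{"tx": -0.003, "ty": 0.03, "tz": 0, "spin": -1.5}, {"tx": -0.006, "ty": 0.06, "tz": 0, "spin": -3}, {"tx": -0.009, "ty": 0.09, "tz": 0, "spin": -4.5}, {"tx": -0.012, "ty": 0.12, "tz": 0, "spin": -6}, {"tx": -0.015, "ty": 0.15, "tz": 0, "spin": -7.5}, {"tx": -0.018, "ty": 0.18, "tz": 0, "spin": -9}, {"tx": -0.021, "ty": 0.21, "tz": 0, "spin": -10.5}, {"tx": -0.024, "ty": 0.24, "tz": 0, "spin": -12}]'

```text
t: 12.7
ee_pos: [505.6, 208.0, 223.5]
orientation: [3.141, 0.026, -0.002]
ft_force: [0.3, 0.0, -2.8]
width: 13.6
grasp_force: 30.0
```

Request:
apply_moves --targets '[{"tx": -0.002, "ty": 0.028, "tz": 0, "spin": -1}, {"tx": -0.004, "ty": 0.055, "tz": 0, "spin": -2}, {"tx": -0.007, "ty": 0.08, "tz": 0, "spin": -3}, {"tx": -0.01, "ty": 0.105, "tz": 0, "spin": -4}, {"tx": -0.012, "ty": 0.13, "tz": 0, "spin": -5}, {"tx": -0.014, "ty": 0.148, "tz": 0, "spin": -6}, {"tx": -0.015, "ty": 0.158, "tz": 0, "spin": -6.3}, {"tx": -0.016, "ty": 0.163, "tz": 0, "spin": -6.3}]'

```text
t: 13.5
ee_pos: [489.9, 370.2, 223.4]
orientation: [3.138, -0.143, -0.001]
ft_force: [0.8, -0.6, -3.1]
width: 13.8
grasp_force: 30.0
```

Run:
```python
from h import *
ob=ctrl.get_obs(); R=cv2.Rodrigues(ob['orientation'])[0]; print(ob['qpos'],ob['ee_pos'],ob['t'],"yaw",np.degrees(np.arctan2(R[1,1],R[0,1])),ob['moment'])
ims=[]
for n in ("wrist","scene","side"):
    C=cal(n); im=ctrl.get_image(n); cv2.imwrite(f"pics/c_{n}.png",im[...,::-1])
    zl=ob['ee_pos'][2]-23.6
    for k,z in dict(lid_handle=zl+40,lid_notch=zl+3,pan=0,spoon_crossing=90).items():
        for d in ctrl.pinpoint(k,n)[:1]: print(n,k,d["score"],d["uv"],ray(n,d["uv"],z,C).round(1))
a=cv2.imread("pics/c_side.png")[90:270,160:340]; b=cv2.imread("pics/c_scene.png")[110:290,80:260]; w=cv2.imread("pics/c_wrist.png")
cv2.imwrite("pics/c_all.png",np.hstack([cv2.resize(w,(440,330)),cv2.resize(a,(330,330),interpolation=2)])); cv2.imwrite("pics/c_sc.png",cv2.resize(b,(540,540),interpolation=2))
```

```text
[6.27695157e-01 4.06856428e-01 1.65381551e+00 9.25590467e-06
 1.08183181e+00 2.28966504e+00] [489.93625181 370.19878316 223.35130166] 13.5 yaw -95.2240974748755 [-0.07717315  0.09767581 -0.04002485]
wrist lid_handle 0.9 [283.9, 267.3] [489.4 371.9 239.8]
scene lid_handle 0.92 [165.0, 150.9] [494.1 377.4 239.8]
scene lid_notch 0.63 [139.6, 183.5] [357.8 382.3 202.8]
scene pan 0.57 [178.8, 200.9] [490.1 370.1   0. ]
scene spoon_crossing 0.96 [152.2, 202.6] [380.3 381.6  90. ]
side lid_handle 0.86 [254.2, 139.9] [504.8 365.5 239.8]
side lid_notch 0.67 [221.5, 152.9] [378.4 336.4 202.8]
side pan 0.72 [253.0, 199.0] [494.2 371.3   0. ]
side spoon_crossing 0.84 [222.2, 175.6] [378.5 414.1  90. ]
```

View pics/c_all.png

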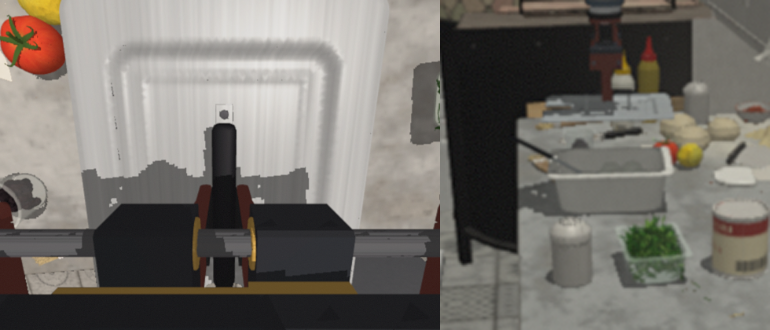

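The lid hangs level above the pan and is unslipped: in the side crop it sits squarely over the pan, with the spoon end sticking out to the left. I'll go part-way down and check the alignment.

Request:
apply_moves --targets '[{"tx": 0.001, "ty": 0, "tz": -0.005, "spin": -0.2}, {"tx": 0.001, "ty": 0, "tz": -0.015, "spin": -0.2}, {"tx": 0.001, "ty": 0, "tz": -0.027, "spin": -0.2}, {"tx": 0.001, "ty": 0, "tz": -0.04, "spin": -0.2}, {"tx": 0.001, "ty": 0, "tz": -0.052, "spin": -0.2}, {"tx": 0.001, "ty": 0, "tz": -0.062, "spin": -0.2}, {"tx": 0.001, "ty": 0, "tz": -0.068, "spin": -0.2}, {"tx": 0.001, "ty": 0, "tz": -0.07, "spin": -0.2}]'

```text
t: 15.05
ee_pos: [491.3, 369.3, 152.6]
orientation: [3.137, -0.151, -0.002]
ft_force: [-0.2, -0.4, -3.4]
width: 13.5
grasp_force: 30.0
```

Run:
```python
from h import *
ob=ctrl.get_obs(); zl=ob['ee_pos'][2]-23.6; print(ob['ee_pos'],zl,ob['ft_force'])
e=ob['ee_pos']; th=3.048
def rect(cx,cy,W,H,z): return [[cx+a*np.sin(th)+b*np.cos(th),cy-a*np.cos(th)+b*np.sin(th),z] for a,b in [(-W/2,-H/2),(W/2,-H/2),(W/2,H/2),(-W/2,H/2)]]
out=[]
for n,(x,y) in dict(scene=(90,110),side=(170,110)).items():
    C=cal(n); im=cv2.cvtColor(ctrl.get_image(n),cv2.COLOR_RGB2BGR)[y:y+130,x:x+130]
    im=cv2.resize(im,None,fx=3,fy=3,interpolation=2)
    for r,col in ((rect(491,370,201,261,90),(0,0,255)),(rect(e[0],e[1],206,266,zl+10),(0,255,0))):
        p=((proj(n,r,C)-[x,y]+.5)*3*16).astype(np.int32); cv2.polylines(im,[p],True,col,1,cv2.LINE_AA,4)
    out.append(im)
cv2.imwrite("pics/d.png",np.hstack(out))
```

```text
[491.31831307 369.29637245 152.63295842] 129.03295841938927 [-0.16541086 -0.42757468 -3.42611585]
```

View pics/d.png

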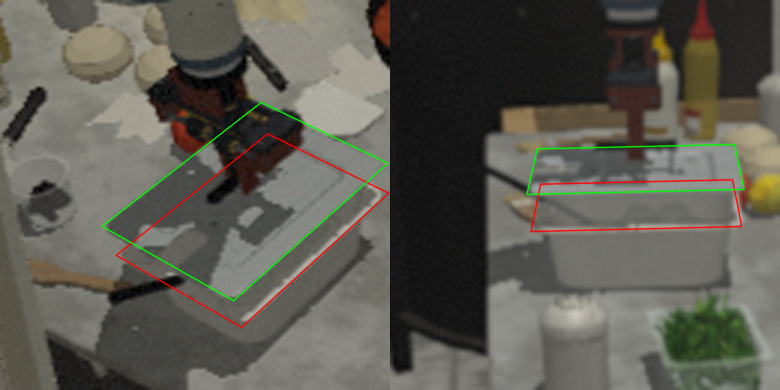

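The green lid outline fits in both views. To check the pan outline (red), I'll draw it on the unobstructed first pictures.

Run:
```python
from h import *
th=3.048
def rect(cx,cy,W,H,z): return [[cx+a*np.sin(th)+b*np.cos(th),cy-a*np.cos(th)+b*np.sin(th),z] for a,b in [(-W/2,-H/2),(W/2,-H/2),(W/2,H/2),(-W/2,H/2)]]
out=[]
for n,(x,y) in dict(scene=(125,145),side=(200,140)).items():
    C=cal(n); im=cv2.imread(f"pics/{n}.png")[y:y+100,x:x+100]
    im=cv2.resize(im,None,fx=4,fy=4,interpolation=2)
    p=((proj(n,rect(491,370,201,261,90),C)-[x,y]+.5)*4*16).astype(np.int32); cv2.polylines(im,[p],True,(0,0,255),1,cv2.LINE_AA,4)
    out.append(im)
cv2.imwrite("pics/e.png",np.hstack(out))
```

```text
(no output)
```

View pics/e.png

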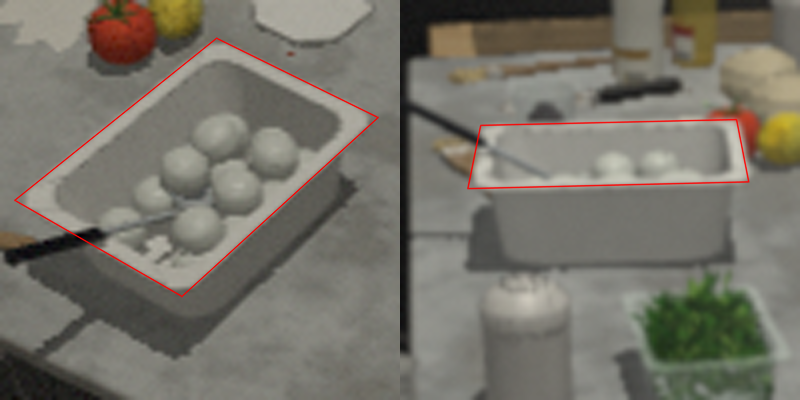

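The red outline lies on the pan's rim in both views, so the pose is right. Now the last 23 mm, slowly.

Request:
apply_moves --targets '[{"tx": 0, "ty": 0.0005, "tz": -0.003, "spin": 0}, {"tx": 0, "ty": 0.0005, "tz": -0.007, "spin": 0}, {"tx": 0, "ty": 0.0005, "tz": -0.011, "spin": 0}, {"tx": 0, "ty": 0.0005, "tz": -0.015, "spin": 0}, {"tx": 0, "ty": 0.0005, "tz": -0.018, "spin": 0}, {"tx": 0, "ty": 0.0005, "tz": -0.021, "spin": 0}, {"tx": 0, "ty": 0.0005, "tz": -0.0225, "spin": 0}, {"tx": 0, "ty": 0.0005, "tz": -0.023, "spin": 0}]'

```text
t: 15.95
ee_pos: [491.6, 370.0, 130.4]
orientation: [3.138, -0.151, -0.0]
ft_force: [-0.0, -0.3, -3.0]
width: 13.6
grasp_force: 30.0
```

Request:
apply_moves --targets '[{"tx": 0, "ty": 0, "tz": 0, "spin": 0}, {"tx": 0, "ty": 0, "tz": 0, "spin": 0}, {"tx": 0, "ty": 0, "tz": 0, "spin": 0}, {"tx": 0, "ty": 0, "tz": 0, "spin": 0}, {"tx": 0, "ty": 0, "tz": 0, "spin": 0}, {"tx": 0, "ty": 0, "tz": 0, "spin": 0}, {"tx": 0, "ty": 0, "tz": 0, "spin": 0}, {"tx": 0, "ty": 0, "tz": 0, "spin": 0}]'

```text
t: 16.75
ee_pos: [491.6, 370.1, 130.7]
orientation: [-3.138, 0.151, -0.0]
ft_force: [-0.2, 0.8, -2.7]
width: 13.8
grasp_force: 30.0
```

Run:
```python
from h import *
out=[cv2.resize(cv2.cvtColor(ctrl.get_image(n),cv2.COLOR_RGB2BGR)[y:y+100,x:x+100],None,fx=4,fy=4,interpolation=2) for n,(x,y) in dict(scene=(110,130),side=(200,130)).items()]
cv2.imwrite("pics/f.png",np.hstack(out))
```

```text
(no output)
```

View pics/f.png

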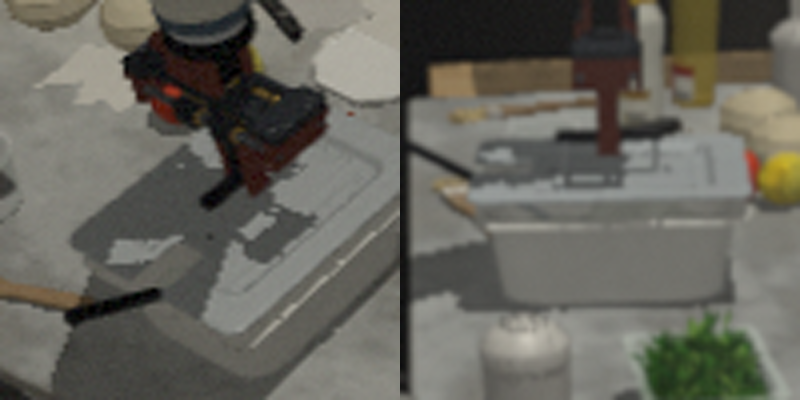

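The lid hangs level and squared up just above the rim with the spoon handle at the notch, and the wrist force (about 3 N) is just the lid's weight.

```bash
python3 -c "
from workcell import ctrl
print(ctrl.close_job())"
```

```text
the job is handed in; nothing more can be done
None
```

I handed the job in with the lid still held level and centred over the pan, its notch over the spoon handle and its underside about 17 mm above the rim by my measurements; the hand-in gave no verdict.

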